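Infrared check of the waffle-cone baker's plate

TASK

The waffle-cone baker stands open and heated: take its plate temperature without contact. Pull the stick-shaped infrared thermometer out of its spring-catch holder, carry it across and hold it upright, lens down, about 3 cm above the middle of the baker's lower plate. Finish while the gripper is still holding it there, steady; let neither thermometer nor robot touch the baker, and leave everything else on the worktop standing where it is.

Things in the scene. Friction and masses are not known exactly. Their poses are not given: they have to be found in the camera images.
- thermometer: Stick infrared thermometer, white with a grey head, 150 mm long, about 120 g, at the start upright, lens down, in the holder. Origin: middle of its lens face (lower end); z runs up the stick. Head, z 0 to 24 mm: 30 (x) by 40 (y) mm. Handle, z 24 to 150: 24 (x) by 36 (y) mm, display on the -x face; bare above the holder from z 45 up, so it can be gripped across 24 or 36 mm.
- holder: Grey pocket on a suction foot (radius 45 mm), fixed. Origin: centre of underside; axes as the parked thermometer's. Lens face rests 14 mm up; walls end at 59 mm; catch housings reach 45 mm out at +y and -y, up to 53 mm high. Two sprung balls catch over the head's shoulders and let go within 8 mm of a straight upward pull of about 10 N; then it slides free, clear when 50 mm up.
- baker: Waffle-cone baker, aluminium, fixed: round base, radius 124 mm. Origin: on the worktop under the plate's centre; z up. Control box towards its -y, to 205 mm out, 200 mm wide, up to 100 mm high. Hinge line 152 mm out towards +y, 125 mm up. The open lid stands there, up to 0.5 m above the worktop, leaning away from the plate; nothing else is above the plate.
- stick_top (a point): The middle of the thermometer's upper end, 150 mm from its lens face.
- plate_mid (a point): The middle of the upper face of the baker's lower plate: a dark round cast plate with a waffle grid, radius 101 mm, level, 112 mm above the worktop, inside a thin steel lip of about 107 mm height.
- baker_lid (a joint): Opening angle of the baker's lid about its hinge: 0 shut, 1.57 upright; it stands open, stiff, at 1.72 to 1.92 rad.
- jar_tall: Bystander: clear plastic jar with a white cap, radius 45, height 150 mm. Origin: centre of its underside.
- jar_short: Bystander: white plastic jar with a paper label, radius 43, height 110 mm. Origin: centre of its underside.
- squeeze_bottle: Bystander: white squeeze bottle with a pointed nozzle, radius 29, height 172 mm. Origin: centre of its underside. The two jars and this bottle stand in a row between holder and baker, in any order.
- bowl: Bystander: steel bowl, rim radius 60, height 55 mm. Origin: centre of its underside.
- cone_former: Bystander: wooden cone former standing on its wide end, radius 34, height 167 mm. Origin: centre of its underside.
- spatula: Bystander: spatula lying flat on the worktop along its x, handle to -x, about 210 mm long.
Things that resemble listed ones, but are neither listed nor needed, are in the scene too. What is shaped like the holder but blue is not meant.

How it is judged:
On the way:
1. the thermometer is pulled clear out of its holder by the gripper (z of thermometer in the frame of holder above 0.064 m and contact force between the fingers and thermometer above 1 N and contact force between thermometer and holder below 0.1 N), for 0.2 s.
At the end, for the whole second after the job is handed in: The gripper holds the thermometer at rest, lens down, within 0.12 rad of vertical, its lens face 18 to 42 mm above the plate's face and within 15 mm of the plate's middle sideways; nothing touches the baker, its lid is still open, and every other thing is within 30 mm of where it stood (horizontal distance between thermometer and plate_mid below 0.015 m and z of thermometer in the frame of plate_mid between 0.018 and 0.042 m and angle between thermometer's own z axis and vertical below 0.12 rad and z of stick_top in the frame of plate_mid above 0.15 m and contact force between the fingers and thermometer above 1 N and linear speed of thermometer below 0.015 m/s and angular speed of thermometer below 0.1 rad/s and not (contact force between any of thermometer, the fingers, the arm and baker above 0.5 N) and contact force between thermometer and holder below 0.1 N and value of joint baker_lid above 1.65 rad and distance of each of jar_tall, jar_short, squeeze_bottle, bowl, cone_former, spatula from where it was at the start of the episode below 0.03 m); the arm keeps its last pose, push and grip.
It fails at once if the thermometer or the robot touches the baker (contact force between any of thermometer, the fingers, the arm and baker above 0.5 N).
It fails at once if another thing on the worktop is shifted by more than 30 mm or knocked over (distance of any of jar_tall, jar_short, squeeze_bottle, bowl, cone_former, spatula from where it was at the start of the episode above 0.03 m).
It also fails if it takes over 45 s, if anything falls off the work surface, if the arm or the gripper's body presses on something with over 40 N, if the wrist force passes 120 N, or if a joint passes its speed limit or range.

ROBOT

A 6-joint arm with a two-finger parallel gripper is mounted at the origin on the work surface. World frame = base frame: x ahead of the robot, y to its left, z up, the work surface at z = 0. Lengths are in m, angles in rad, forces in N, time in s.
With the tool pointing down it reaches from about 0.375 to 0.75 m from the base axis. Payload 9 kg.
Tool frame: the origin (TCP) lies midway between the tips of the shut fingers; the grasp point (between the pads) lies 19 mm behind it (arm.grasp_offset is the distance from the TCP to the grasp point, in m); z points along the fingers, y is the line along which they close (so a half turn about z gives the same grasp; the last joint's range is limited). The gripper opens to 85 mm and grips with 20 to 120 N. Pads are 22 mm wide; open, the fingers measure 114 mm over their backs; the gripper's body (76 mm by 85 mm) begins 54 mm behind the grasp point. The pads swing forward as they close: fully open they stand 13 mm farther back than shut.
Start: joints at [-1.373, 0.104, 0.097, 1.564, 0, 1.353], TCP at [0.242, -0.549, 0.231] pointing down, gripper open.
Joint ranges: [-2.99, 2.99], [-0.84, 1.86], [-1.1, 1.16], [-1.84, 2.11], [-1.51, 1.56], [-3.14, 3.14]. Speed limits (rad/s): [2.22, 2.22, 2.57, 3.14, 3.14, 3.14].

INTERFACE

Orientations are given as [roll, pitch, yaw] about the fixed x, y, z axes, in that order (R = Rz(yaw) Ry(pitch) Rx(roll)).
In Python, from workcell import arm gives the robot as it stands.
- The arm moves only by the shell command python3 -m pendant 'ROWS' [FORCE]. ROWS is JSON, a list of rows, each an object of numbers: "wx", "wy", "wz": the turn, a rotation vector about the tool's x, y, z in degrees; "tx", "ty", "tz": the shift along the tool's x, y, z in m; "jaw": the finger opening in m, from 0 to 0.0854. In form: [{"wx": .., "wy": .., "wz": .., "tx": .., "ty": .., "tz": .., "jaw": ..}, ...]. A call has 1 to 20 rows; each row is the pose to reach, as a shift and turn from the pose commanded when the call began, along the tool's axes at that moment; what a row does not reach only later rows make up. A row lasts 1/12 s, in which the tool goes at most 41.7 mm and 7.16 degrees, less where a joint would pass 70% of its speed; a pose out of reach is approached as far as the arm can. A call with a gripper value outside its range is refused whole. The fingers move at their own pace and stop on an object; FORCE is the grip in N (left out, the last holds). Time passes only in rows, so rows that repeat a pose let the fingers close. It gives the time, the measured TCP pose, the force, the opening and the grip force at its end, in the units of the state.
- arm.get_state(): the state, without advancing time (a new reading comes with each control period).
- arm.read_camera(name): name is "scene" or "top"; returns the picture (400x640x3 uint8, red, green, blue); there is no depth.
- arm.camera_info(name): a dict with "intrinsics" (3x3 intrinsics, pixels), "pose" (4x4, takes a point from camera to world coordinates). Camera axes: x right, y down, z forward; pixel columns grow to the right and rows downward; lengths in m; the calibration is good to about 2 mm. A picture is of the moment at which its call begins. camera_info takes no time and is no camera call.
- arm.finish_job(): hands the job in; it is judged then, once.
The state is a dict: "time_s": time; "qpos": joint angles; "joint_velocities": joint speeds; "tau": joint torques, N m; "position": TCP position; "tool_rot": TCP orientation; "contact_force": force on the tool from outside, world axes, zero at the start; "ft_torque": the same for the moment, N m; "width": opening from 0.0 (shut) to 1.0 (fully open); "gripper_force": force on a finger pad.
Only numpy, scipy, OpenCV 4.12 (cv2) and the standard library are available. Lean on these libraries where they do the work, as an engineer would, in place of code of your own. Each camera call takes 0.05 s, during which the arm holds its last target. There are 200 camera calls.

## Working session

There is one attempt and no reset: what is moved stays moved. The work goes in short steps, Python scripts to look and compute and a shell command to move; the robot and the scene stay as the last step left them, time stands still between calls to the robot, and variables do not carry over. Pictures are saved under pics/ and viewed, at most 10 in all, crops included, and the job is handed in when it is done.

```bash
mkdir -p pics
python3 - <<'E'
from workcell import arm
import cv2,numpy as np
np.set_printoptions(precision=4,suppress=True)
for n in("scene","top"):
    im=arm.read_camera(n); cv2.imwrite(f"pics/{n}0.png",im[:,:,::-1]); np.save(f"pics/{n}0.npy",im)
    c=arm.camera_info(n); print(n,c["intrinsics"],c["pose"])
print(arm.get_state(),arm.grasp_offset)
E
```

```text
scene [[392.1008   0.     322.0079]
 [  0.     392.1008 203.2444]
 [  0.       0.       1.    ]] [[-0.2048  0.7851 -0.5845  1.2786]
 [ 0.9788  0.1602 -0.1277  0.1177]
 [-0.0066 -0.5983 -0.8012  1.2298]
 [ 0.      0.      0.      1.    ]]
top [[512.9156   0.     323.762 ]
 [  0.     512.9156 198.6895]
 [  0.       0.       1.    ]] [[ 0.0087 -0.9801  0.1983  0.1873]
 [-0.9999 -0.0074  0.0071 -0.0733]
 [-0.0055 -0.1984 -0.9801  1.693 ]
 [ 0.      0.      0.      1.    ]]
{'time_s': 0.1, 'qpos': array([-1.3727,  0.1047,  0.0965,  1.5639, -0.    ,  1.3531]), 'joint_velocities': array([-0.0005, -0.0021,  0.0025, -0.0013, -0.0004,  0.0006]), 'tau': array([  0.0057, -55.8205,  50.4721,   0.0128,  -0.0002,   0.    ]), 'position': array([ 0.2423, -0.5486,  0.2306]), 'tool_rot': array([-3.1404, -0.0002,  0.4158]), 'contact_force': array([-0.1399, -0.5771,  0.2971]), 'ft_torque': array([ 0.0338, -0.0065,  0.0366]), 'gripper_force': 0.0, 'width': 1.0027697705406218} 0.0187
```

View pics/scene0.png

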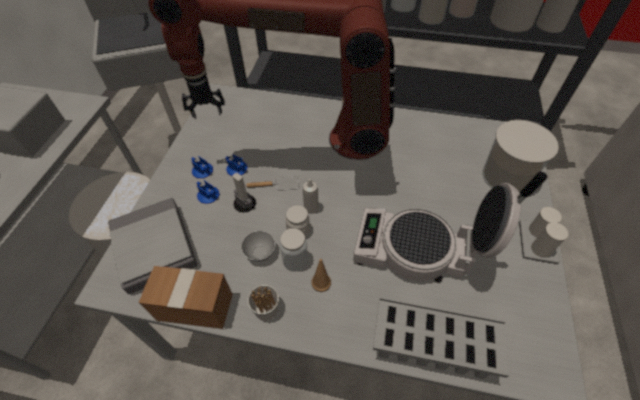

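View pics/top0.png

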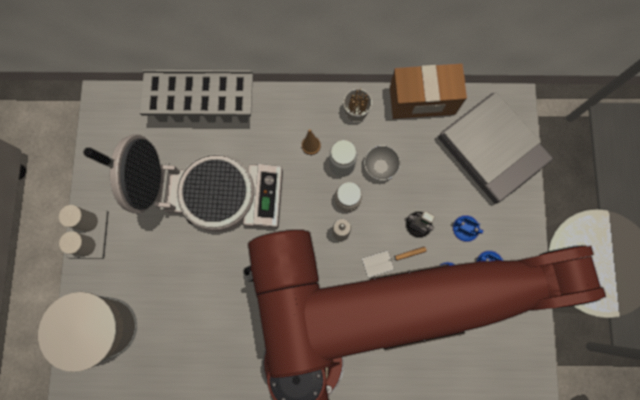

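The thermometer candidates are in the scene view. The grey holder with a white stick is at (242,195), and in the top view at (420,222). The blue look-alike holders are at (201,166), (207,190) and (236,165), and in the top view at (467,228), (488,260) and (447,268). I choose the grey one and will check it in a crop. The baker plate is at scene (420,240) and top (215,191).

Run:
```python
import cv2,numpy as np
s=cv2.imread("pics/scene0.png");t=cv2.imread("pics/top0.png")
f=lambda im,x,y:cv2.resize(im[y:y+60,x:x+60],(390,390),interpolation=cv2.INTER_CUBIC)
cv2.imwrite("pics/crop.png",np.clip(1.6*np.hstack([f(s,215,160),f(t,390,195)]),0,255).astype(np.uint8))
```

```text
(no output)
```

View pics/crop.png

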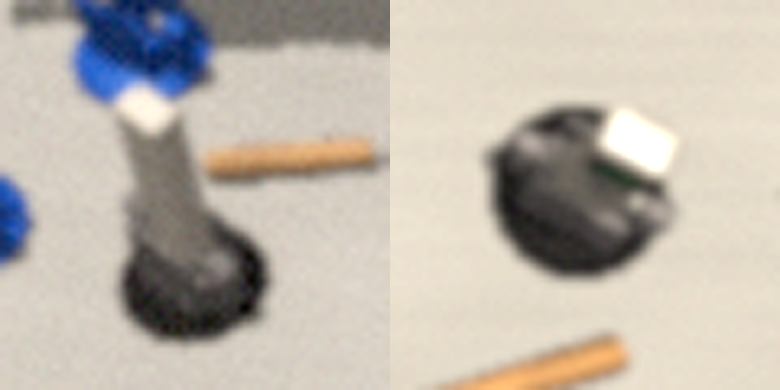

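The crop shows a white stick top in the grey pocket, with the two catch housings on a diagonal and no blue on it, so the choice is right. Next I measure.

```bash
cat > h.py <<'E'
from workcell import arm
import cv2,numpy as np
np.set_printoptions(precision=4,suppress=True)
C={n:arm.camera_info(n) for n in("scene","top")}
def ray(n,p):
    K=C[n]["intrinsics"];T=np.array(C[n]["pose"])
    d=T[:3,:3]@np.linalg.solve(K,[p[0],p[1],1.]);return T[:3,3],d
def onz(n,p,z):
    o,d=ray(n,p);return (o+d*(z-o[2])/d[2])
def tri(p,q):
    A=0;b=0
    for n,x in(("scene",p),("top",q)):
        o,d=ray(n,x);d/=np.linalg.norm(d);M=np.eye(3)-np.outer(d,d);A=A+M;b=b+M@o
    return np.linalg.solve(A,b)
def px(n,P):
    T=np.linalg.inv(C[n]["pose"]);c=T[:3,:3]@P+T[:3,3];u=C[n]["intrinsics"]@c;return u[:2]/u[2]
def blob(im,box,f,up=6):
    x,y,w,h=box;c=cv2.resize(im[y:y+h,x:x+w],None,fx=up,fy=up,interpolation=cv2.INTER_CUBIC)
    m=f(c.astype(int)).astype(np.uint8)
    cs,_=cv2.findContours(m,cv2.RETR_EXTERNAL,cv2.CHAIN_APPROX_NONE);k=max(cs,key=cv2.contourArea)
    return (k[:,0,:]+.5)/up-.5+[x,y]
def cen(k): 
    m=cv2.moments(k.astype(np.float32).reshape(-1,1,2));return np.array([m["m10"],m["m01"]])/m["m00"]
E
python3 - <<'E'
from h import *
s=np.load("pics/scene0.npy");t=np.load("pics/top0.npy")
g=lambda c:c.max(2)
a=blob(s,(230,168,16,15),lambda c:(c.min(2)>118));b=blob(t,(415,208,22,18),lambda c:c.min(2)>160)
print("white max",s[168:183,230:246].max((0,1)),t[208:226,415:437].max((0,1)),cen(a),cen(b))
print("stick top tri",tri(cen(a),cen(b)),onz("scene",cen(a),.164),onz("top",cen(b),.164))
for n,k in(("scene",a),("top",b)):
    w=np.array([onz(n,p,.164)[:2] for p in k],np.float32);print(n,cv2.minAreaRect(w*1000))
# foot
for n,im,bx in(("scene",s,(225,190,40,25)),("top",t,(400,208,38,35))):
    k=blob(im,bx,lambda c:c.max(2)<60);w=np.array([onz(n,p,.005)[:2] for p in k],np.float32);print("foot",n,cv2.minEnclosingCircle(w*1000))
# plate
for n,im,bx in(("scene",s,(375,200,85,80)),("top",t,(175,148,75,85))):
    k=blob(im,bx,lambda c:cv2.morphologyEx((c.max(2)<75).astype(np.uint8),cv2.MORPH_CLOSE,np.ones((25,25))))
    w=np.array([onz(n,p,.112)[:2] for p in k],np.float32)*1000;print("plate",n,cv2.fitEllipse(w),cv2.minEnclosingCircle(w),cen(k))
for nm,p,z in(("bottle",(342,225),.17),("jarS?",(348,194),.11),("jarT",(343,152),.15),("bowl",(381,163),.055),("cone",(311,135),.16),("box",(268,195),.1),("spat",(410,253),.01)):print(nm,onz("top",p,z))
for nm,p,z in(("bottle",(311,183),.17),("jarA",(297,214),.13),("jarB",(292,238),.13),("bowl",(259,243),.055),("cone",(321,260),.16),("boxTopcorner",(383,212),.1)):print(nm,onz("scene",p,z))
E
```

```text
white max [165 156 144] [189 192 180] [236.8882 176.0307] [427.782 216.42 ]
stick top tri [ 0.4441 -0.3758  0.1655] [ 0.4429 -0.3761  0.164 ] [ 0.4445 -0.3765  0.164 ]
scene ((442.494140625, -376.282958984375), (33.58854675292969, 21.48924446105957), 61.61366271972656)
top ((444.5591735839844, -377.0708923339844), (26.87594223022461, 15.20833969116211), 61.98685836791992)
foot scene ((441.1456298828125, -374.2212829589844), 46.47901916503906)
foot top ((442.15142822265625, -372.67449951171875), 42.91798782348633)
plate scene ((534.15771484375, 287.6070861816406), (195.87718200683594, 201.37847900390625), 78.78946685791016) ((533.9114990234375, 287.5374450683594), 101.2646255493164) [419.8766 237.8417]
plate top ((532.6643676757812, 285.8394775390625), (193.11854553222656, 196.17701721191406), 128.59246826171875) ((532.9268188476562, 285.6631164550781), 98.9600601196289) [213.7941 190.3354]
bottle [ 0.4154 -0.1176  0.17  ]
jarS? [ 0.5233 -0.1382  0.11  ]
jarT [ 0.6489 -0.121   0.15  ]
bowl [ 0.6404 -0.2494  0.055 ]
cone [ 0.7005 -0.0205  0.16  ]
box [0.5202 0.1154 0.1   ]
spat [ 0.3485 -0.3451  0.01  ]
bottle [ 0.4263 -0.1072  0.17  ]
jarA [ 0.5385 -0.1323  0.13  ]
jarB [ 0.6354 -0.125   0.13  ]
bowl [ 0.6344 -0.2491  0.055 ]
cone [ 0.7118 -0.0113  0.16  ]
boxTopcorner [0.449  0.1567 0.1   ]
```

The measurements agree with the task:
- **Stick top:** (0.444, -0.376), with height 0.1655 against an expected 0.164. Its long axis lies at about 62°.
- **Plate:** (0.533, 0.287), with radius about 100 mm.

I move above the stick with yaw 62°, so the grip goes across the 24 mm.

```bash
python3 -m pendant '[{"tx":0.085,"ty":-0.026,"wz":-12},{"tx":0.17,"ty":-0.051,"wz":-25},{"tx":0.2538,"ty":-0.0766,"wz":-38.2},{"tx":0.2538,"ty":-0.0766,"wz":-38.2},{"tx":0.2538,"ty":-0.0766,"wz":-38.2},{"tx":0.2538,"ty":-0.0766,"wz":-38.2},{"tx":0.2538,"ty":-0.0766,"wz":-38.2},{"tx":0.2538,"ty":-0.0766,"wz":-38.2},{"tx":0.2538,"ty":-0.0766,"wz":-38.2},{"tx":0.2538,"ty":-0.0766,"wz":-38.2},{"tx":0.2538,"ty":-0.0766,"wz":-38.2},{"tx":0.2538,"ty":-0.0766,"wz":-38.2}]' 60
python3 - <<'E'
from h import *
s=arm.read_camera("scene");st=arm.get_state();print(st["position"],st["tool_rot"],st["qpos"],np.abs(st["joint_velocities"]).max())
cv2.imwrite("pics/s1.png",cv2.resize(s[60:240,140:370,::-1],None,fx=3,fy=3,interpolation=cv2.INTER_CUBIC))
E
```

```text
[ 0.2423 -0.5486  0.2307] [-3.1406 -0.0002  0.4159] [-1.3727  0.1046  0.0967  1.5639 -0.      1.353 ] 0.0029792204092472137validation failed for argument at $[0]...
```

View pics/s1.png

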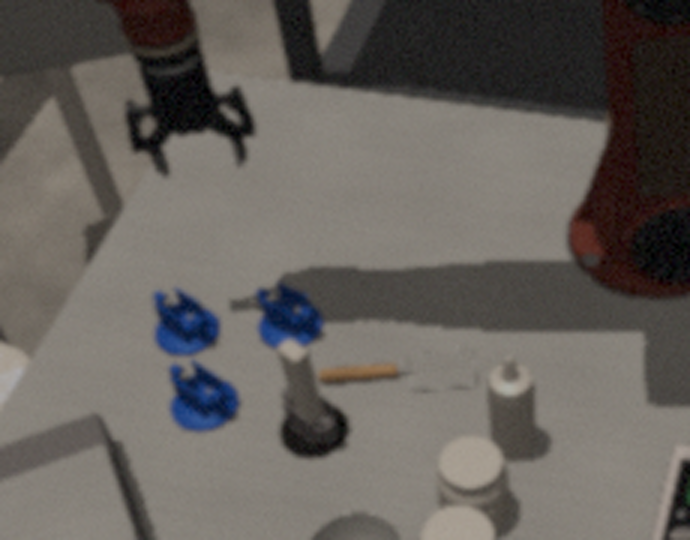

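The picture shows that the arm hasn't moved (gripper at about (200,100)): the call was refused because the rows lacked fields. I send them again with every field filled in.

```bash
python3 -m pendant '[{"wx":0,"wy":0,"wz":-12,"tx":0.085,"ty":-0.026,"tz":0,"jaw":0.085},{"wx":0,"wy":0,"wz":-25,"tx":0.17,"ty":-0.051,"tz":0,"jaw":0.085},{"wx":0,"wy":0,"wz":-38,"tx":0.254,"ty":-0.0766,"tz":0,"jaw":0.085},{"wx":0,"wy":0,"wz":-38,"tx":0.254,"ty":-0.0766,"tz":0,"jaw":0.085},{"wx":0,"wy":0,"wz":-38,"tx":0.254,"ty":-0.0766,"tz":0,"jaw":0.085},{"wx":0,"wy":0,"wz":-38,"tx":0.254,"ty":-0.0766,"tz":0,"jaw":0.085},{"wx":0,"wy":0,"wz":-38,"tx":0.254,"ty":-0.0766,"tz":0,"jaw":0.085},{"wx":0,"wy":0,"wz":-38,"tx":0.254,"ty":-0.0766,"tz":0,"jaw":0.085},{"wx":0,"wy":0,"wz":-38,"tx":0.254,"ty":-0.0766,"tz":0,"jaw":0.085},{"wx":0,"wy":0,"wz":-38,"tx":0.254,"ty":-0.0766,"tz":0,"jaw":0.085},{"wx":0,"wy":0,"wz":-38,"tx":0.254,"ty":-0.0766,"tz":0,"jaw":0.085},{"wx":0,"wy":0,"wz":-38,"tx":0.254,"ty":-0.0766,"tz":0,"jaw":0.085}]' 60
python3 - <<'E'
from h import *
s=arm.read_camera("scene");st=arm.get_state();print(st["position"],st["tool_rot"],st["qpos"],np.abs(st["joint_velocities"]).max())
cv2.imwrite("pics/s2.png",cv2.resize(s[100:230,160:320,::-1],None,fx=4,fy=4,interpolation=cv2.INTER_CUBIC))
E
```

```text
time_s: 1.15
position: [0.4429, -0.3772, 0.2312]
tool_rot: [-3.141, 0.0, 1.077]
contact_force: [0.3, 0.3, -0.2]
width: 0.996
gripper_force: 0.0
[ 0.443  -0.3771  0.2312] [-3.1415  0.0001  1.0772] [-0.9298  0.0482  0.0387  1.5613 -0.0002  1.1345] 0.004335979374058408
```

View pics/s2.png

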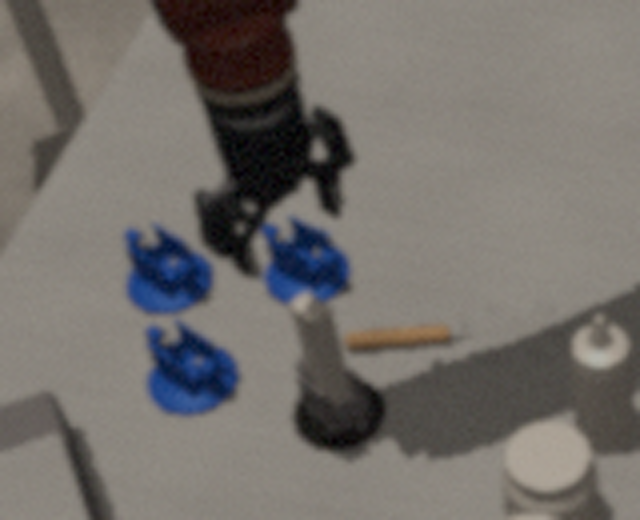

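Run:
```python
from h import *
print(px("scene",np.array([.443,-.377,.244])),px("scene",np.array([.443,-.377,.164])))
```

```text
[232.3965 160.7309] [236.6299 176.0217]
```

The fingertip midpoint in the picture is at about scene (232,160), as predicted, and the stick top is directly below at (236,176). I descend 126 mm and close.

```bash
python3 -m pendant '[{"wx":0,"wy":0,"wz":0,"tx":0.001,"ty":0,"tz":0.03,"jaw":0.085},{"wx":0,"wy":0,"wz":0,"tx":0.001,"ty":0,"tz":0.06,"jaw":0.085},{"wx":0,"wy":0,"wz":0,"tx":0.001,"ty":0,"tz":0.09,"jaw":0.085},{"wx":0,"wy":0,"wz":0,"tx":0.001,"ty":0,"tz":0.112,"jaw":0.085},{"wx":0,"wy":0,"wz":0,"tx":0.001,"ty":0,"tz":0.126,"jaw":0.085},{"wx":0,"wy":0,"wz":0,"tx":0.001,"ty":0,"tz":0.126,"jaw":0.085},{"wx":0,"wy":0,"wz":0,"tx":0.001,"ty":0,"tz":0.126,"jaw":0.085}]' 60 && python3 -m pendant '[{"wx":0,"wy":0,"wz":0,"tx":0,"ty":0,"tz":0,"jaw":0.035},{"wx":0,"wy":0,"wz":0,"tx":0,"ty":0,"tz":0,"jaw":0.035},{"wx":0,"wy":0,"wz":0,"tx":0,"ty":0,"tz":0,"jaw":0.035},{"wx":0,"wy":0,"wz":0,"tx":0,"ty":0,"tz":0,"jaw":0.035},{"wx":0,"wy":0,"wz":0,"tx":0,"ty":0,"tz":0,"jaw":0.01},{"wx":0,"wy":0,"wz":0,"tx":0,"ty":0,"tz":0,"jaw":0.01},{"wx":0,"wy":0,"wz":0,"tx":0,"ty":0,"tz":0,"jaw":0.01},{"wx":0,"wy":0,"wz":0,"tx":0,"ty":0,"tz":0,"jaw":0.01},{"wx":0,"wy":0,"wz":0,"tx":0,"ty":0,"tz":0,"jaw":0.01},{"wx":0,"wy":0,"wz":0,"tx":0,"ty":0,"tz":0,"jaw":0.01},{"wx":0,"wy":0,"wz":0,"tx":0,"ty":0,"tz":0,"jaw":0.01},{"wx":0,"wy":0,"wz":0,"tx":0,"ty":0,"tz":0,"jaw":0.01}]' 60
```

```text
time_s: 1.78
position: [0.4436, -0.3754, 0.105]
tool_rot: [-3.14, -0.0, 1.078]
contact_force: [0.4, -0.6, 0.3]
width: 0.997
gripper_force: 0.0
time_s: 2.78
position: [0.4444, -0.3757, 0.106]
tool_rot: [3.141, 0.001, 1.079]
contact_force: [-1.0, 1.2, 5.9]
width: 0.275
gripper_force: 59.3
```

The opening is 23.5 mm, which fits the 24 mm handle. I pull straight up, slowly at first.

```bash
python3 -m pendant '[{"wx":0,"wy":0,"wz":0,"tx":0,"ty":0,"tz":-0.003,"jaw":0.01},{"wx":0,"wy":0,"wz":0,"tx":0,"ty":0,"tz":-0.006,"jaw":0.01},{"wx":0,"wy":0,"wz":0,"tx":0,"ty":0,"tz":-0.009,"jaw":0.01},{"wx":0,"wy":0,"wz":0,"tx":0,"ty":0,"tz":-0.013,"jaw":0.01},{"wx":0,"wy":0,"wz":0,"tx":0,"ty":0,"tz":-0.02,"jaw":0.01},{"wx":0,"wy":0,"wz":0,"tx":0,"ty":0,"tz":-0.03,"jaw":0.01},{"wx":0,"wy":0,"wz":0,"tx":0,"ty":0,"tz":-0.04,"jaw":0.01},{"wx":0,"wy":0,"wz":0,"tx":0,"ty":0,"tz":-0.055,"jaw":0.01},{"wx":0,"wy":0,"wz":0,"tx":0,"ty":0,"tz":-0.075,"jaw":0.01},{"wx":0,"wy":0,"wz":0,"tx":0,"ty":0,"tz":-0.1,"jaw":0.01},{"wx":0,"wy":0,"wz":0,"tx":0,"ty":0,"tz":-0.125,"jaw":0.01},{"wx":0,"wy":0,"wz":0,"tx":0,"ty":0,"tz":-0.15,"jaw":0.01},{"wx":0,"wy":0,"wz":0,"tx":0,"ty":0,"tz":-0.175,"jaw":0.01},{"wx":0,"wy":0,"wz":0,"tx":0,"ty":0,"tz":-0.195,"jaw":0.01},{"wx":0,"wy":0,"wz":0,"tx":0,"ty":0,"tz":-0.21,"jaw":0.01},{"wx":0,"wy":0,"wz":0,"tx":0,"ty":0,"tz":-0.21,"jaw":0.01},{"wx":0,"wy":0,"wz":0,"tx":0,"ty":0,"tz":-0.21,"jaw":0.01},{"wx":0,"wy":0,"wz":0,"tx":0,"ty":0,"tz":-0.21,"jaw":0.01}]' 60
python3 - <<'E'
from h import *
s=arm.read_camera("scene");t=arm.read_camera("top");np.save("pics/s3.npy",s);np.save("pics/t3.npy",t)
st=arm.get_state();print(st["position"],st["tool_rot"])
p=st["position"];u=px("scene",p).astype(int);print(u,px("scene",p-[0,0,.091]),px("top",p-[0,0,.091]))
f=lambda im,x,y:cv2.resize(im[y:y+100,x:x+100],(390,390),interpolation=cv2.INTER_CUBIC)
v=px("top",p).astype(int)
cv2.imwrite("pics/c3.png",np.clip(1.4*np.hstack([f(s,u[0]-50,u[1]-40),f(t,v[0]-50,v[1]-50)]),0,255)[:,:,::-1])
E
```

```text
time_s: 4.28
position: [0.4444, -0.3753, 0.3155]
tool_rot: [3.141, 0.0, 1.079]
contact_force: [-0.7, -0.0, -1.3]
width: 0.275
gripper_force: 62.5
[ 0.4441 -0.375   0.3144] [-3.1405 -0.0005  1.0791]
[228 146] [233.9659 165.1099] [431.2214 213.1946][ WARN:0@2.433] global loadsave.cpp:1063 imwrite_ Unsupported depth image for selected encoder is fallbacked to CV_8U.
```

View pics/c3.png

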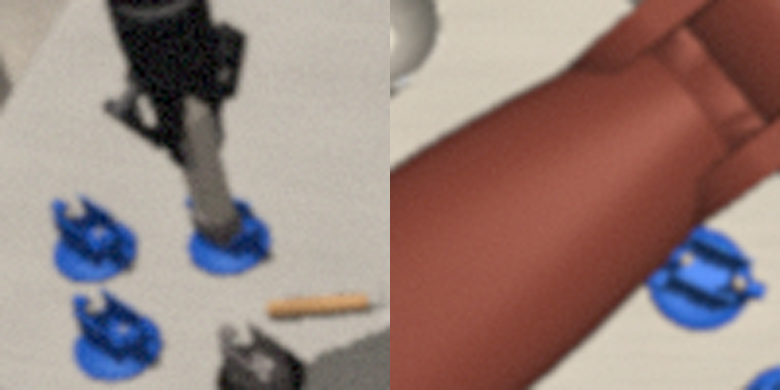

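The thermometer hangs upright in the jaws, with its lens end at about scene (235,167), where (234,165) is predicted, and the grey holder at lower right is empty. The shift to the plate is tx 0.625, ty -0.234 in tool axes; I carry it at this height.

```bash
python3 -m pendant '[{"wx":0,"wy":0,"wz":0,"tx":0.01,"ty":-0.0037,"tz":0,"jaw":0.01},{"wx":0,"wy":0,"wz":0,"tx":0.03,"ty":-0.0112,"tz":0,"jaw":0.01},{"wx":0,"wy":0,"wz":0,"tx":0.06,"ty":-0.0224,"tz":0,"jaw":0.01},{"wx":0,"wy":0,"wz":0,"tx":0.09,"ty":-0.0337,"tz":0,"jaw":0.01},{"wx":0,"wy":0,"wz":0,"tx":0.12,"ty":-0.0449,"tz":0,"jaw":0.01},{"wx":0,"wy":0,"wz":0,"tx":0.15,"ty":-0.0561,"tz":0,"jaw":0.01},{"wx":0,"wy":0,"wz":0,"tx":0.18,"ty":-0.0673,"tz":0,"jaw":0.01},{"wx":0,"wy":0,"wz":0,"tx":0.21,"ty":-0.0785,"tz":0,"jaw":0.01},{"wx":0,"wy":0,"wz":0,"tx":0.24,"ty":-0.0897,"tz":0,"jaw":0.01},{"wx":0,"wy":0,"wz":0,"tx":0.27,"ty":-0.101,"tz":0,"jaw":0.01},{"wx":0,"wy":0,"wz":0,"tx":0.3,"ty":-0.1122,"tz":0,"jaw":0.01},{"wx":0,"wy":0,"wz":0,"tx":0.33,"ty":-0.1234,"tz":0,"jaw":0.01},{"wx":0,"wy":0,"wz":0,"tx":0.36,"ty":-0.1346,"tz":0,"jaw":0.01},{"wx":0,"wy":0,"wz":0,"tx":0.39,"ty":-0.1458,"tz":0,"jaw":0.01},{"wx":0,"wy":0,"wz":0,"tx":0.415,"ty":-0.1552,"tz":0,"jaw":0.01},{"wx":0,"wy":0,"wz":0,"tx":0.43,"ty":-0.1608,"tz":0,"jaw":0.01},{"wx":0,"wy":0,"wz":0,"tx":0.435,"ty":-0.1627,"tz":0,"jaw":0.01},{"wx":0,"wy":0,"wz":0,"tx":0.435,"ty":-0.1627,"tz":0,"jaw":0.01},{"wx":0,"wy":0,"wz":0,"tx":0.435,"ty":-0.1627,"tz":0,"jaw":0.01}]' 60
python3 - <<'E'
from h import *
s=arm.read_camera("scene");st=arm.get_state();print(st["position"],st["tool_rot"],st["qpos"])
cv2.imwrite("pics/s4.png",s[:,:,::-1])
E
```

```text
time_s: 5.97
position: [0.5058, 0.0849, 0.3149]
tool_rot: [-3.141, 0.001, 1.08]
contact_force: [0.5, -0.1, -1.5]
width: 0.273
gripper_force: 62.4
[0.5059 0.0844 0.315 ] [-3.1413  0.0005  1.0786] [-0.09   -0.1227  0.0252  1.7192 -0.0004  1.973 ]
```

View pics/s4.png

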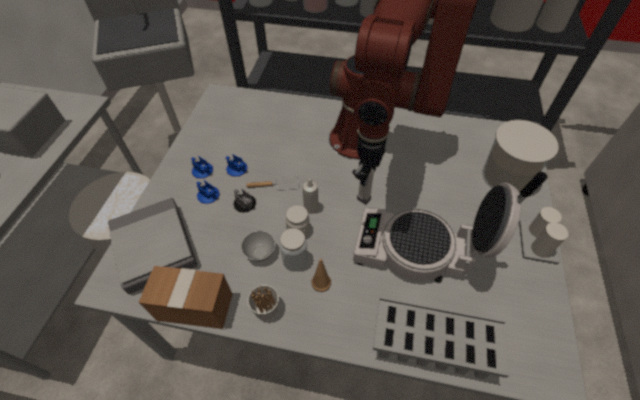

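The thermometer hangs at about (366,190), just short of the control box at (370,235). The jars, bottle, cone former, bowl and spatula are where they were, and the way to the plate is free. The remaining shift is tx 0.191, ty -0.071, at the same height; then I measure.

```bash
python3 -m pendant '[{"wx":0,"wy":0,"wz":0,"tx":0.01,"ty":-0.0037,"tz":0,"jaw":0.01},{"wx":0,"wy":0,"wz":0,"tx":0.03,"ty":-0.0112,"tz":0,"jaw":0.01},{"wx":0,"wy":0,"wz":0,"tx":0.055,"ty":-0.0205,"tz":0,"jaw":0.01},{"wx":0,"wy":0,"wz":0,"tx":0.08,"ty":-0.0298,"tz":0,"jaw":0.01},{"wx":0,"wy":0,"wz":0,"tx":0.105,"ty":-0.0391,"tz":0,"jaw":0.01},{"wx":0,"wy":0,"wz":0,"tx":0.13,"ty":-0.0484,"tz":0,"jaw":0.01},{"wx":0,"wy":0,"wz":0,"tx":0.155,"ty":-0.0577,"tz":0,"jaw":0.01},{"wx":0,"wy":0,"wz":0,"tx":0.175,"ty":-0.0652,"tz":0,"jaw":0.01},{"wx":0,"wy":0,"wz":0,"tx":0.187,"ty":-0.0697,"tz":0,"jaw":0.01},{"wx":0,"wy":0,"wz":0,"tx":0.191,"ty":-0.0712,"tz":0,"jaw":0.01},{"wx":0,"wy":0,"wz":0,"tx":0.191,"ty":-0.0712,"tz":0,"jaw":0.01},{"wx":0,"wy":0,"wz":0,"tx":0.191,"ty":-0.0712,"tz":0,"jaw":0.01}]' 60
python3 - <<'E'
from h import *
s=arm.read_camera("scene");t=arm.read_camera("top");st=arm.get_state();p=st["position"];print(p,st["tool_rot"])
print(px("scene",p-[0,0,.092]))
f=lambda im,x,y:cv2.resize(im[y:y+160,x:x+160],(390,390),interpolation=cv2.INTER_CUBIC)
cv2.imwrite("pics/s5.png",np.hstack([f(s,360,120),f(t,130,110)])[:,:,::-1])
E
```

```text
time_s: 7.02
position: [0.5337, 0.2862, 0.3151]
tool_rot: [-3.142, 0.001, 1.078]
contact_force: [-0.6, -0.4, -1.2]
width: 0.273
gripper_force: 62.4
[0.5338 0.2859 0.3154] [3.1413 0.0002 1.0778]
[426.0533 217.5042]
```

View pics/s5.png

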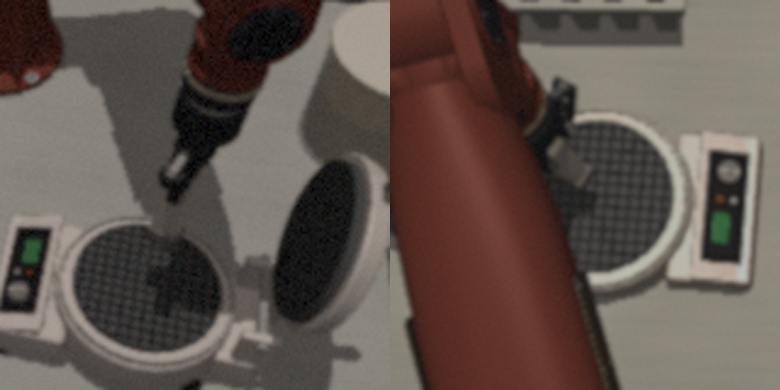

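The lens end is at about scene (427,217), where (426,217.5) is predicted. The thermometer is over the plate and the arm is well clear of the lid. I descend 81 mm.

```bash
python3 -m pendant '[{"wx":0,"wy":0,"wz":0,"tx":0,"ty":0,"tz":0.01,"jaw":0.01},{"wx":0,"wy":0,"wz":0,"tx":0,"ty":0,"tz":0.025,"jaw":0.01},{"wx":0,"wy":0,"wz":0,"tx":0,"ty":0,"tz":0.04,"jaw":0.01},{"wx":0,"wy":0,"wz":0,"tx":0,"ty":0,"tz":0.055,"jaw":0.01},{"wx":0,"wy":0,"wz":0,"tx":0,"ty":0,"tz":0.067,"jaw":0.01},{"wx":0,"wy":0,"wz":0,"tx":0,"ty":0,"tz":0.075,"jaw":0.01},{"wx":0,"wy":0,"wz":0,"tx":0,"ty":0,"tz":0.08,"jaw":0.01},{"wx":0,"wy":0,"wz":0,"tx":0,"ty":0,"tz":0.081,"jaw":0.01},{"wx":0,"wy":0,"wz":0,"tx":0,"ty":0,"tz":0.081,"jaw":0.01},{"wx":0,"wy":0,"wz":0,"tx":0,"ty":0,"tz":0.081,"jaw":0.01},{"wx":0,"wy":0,"wz":0,"tx":0,"ty":0,"tz":0.081,"jaw":0.01},{"wx":0,"wy":0,"wz":0,"tx":0,"ty":0,"tz":0.081,"jaw":0.01}]' 60
python3 - <<'E'
from h import *
s=arm.read_camera("scene");st=arm.get_state();p=st["position"];print(p,st["tool_rot"],st["gripper_force"],st["contact_force"],np.abs(st["joint_velocities"]).max())
print(px("scene",p-[0,0,.092]),px("scene",np.array([.5335,.2867,.112])))
cv2.imwrite("pics/s6.png",cv2.resize(s[160:290,350:510,::-1],None,fx=4.5,fy=4.5,interpolation=cv2.INTER_CUBIC))
E
```

```text
time_s: 8.12
position: [0.534, 0.287, 0.235]
tool_rot: [3.141, -0.001, 1.079]
contact_force: [-0.7, 0.0, -2.0]
width: 0.273
gripper_force: 62.4
[0.5339 0.287  0.2348] [ 3.1409 -0.0005  1.0791] 62.35386371612549 [ 0.2642  0.754  -1.3846] 0.00549367099420885
[421.3219 231.5865] [419.4265 236.4555]
```

View pics/s6.png

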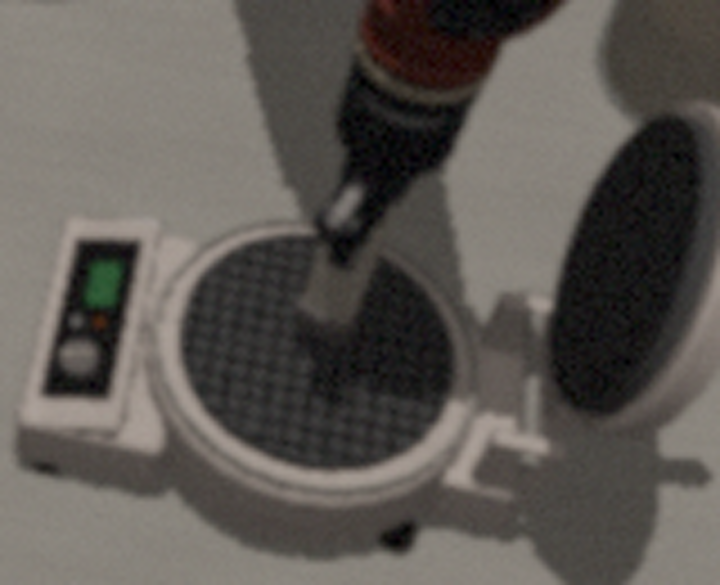

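The head's lower end is at about (330,322) in the crop, as predicted (321,322), with its shadow on the plate just below it. It is upright, at rest and clear of the lip and lid, so I hand it in.

```bash
python3 -c "
from workcell import arm
print(arm.finish_job())"
```

```text
the job is handed in; nothing more can be done
None
```

I handed the job in after about 8 s of robot time: the gripper holds the thermometer upright and steady, lens down, about 3 cm above the plate's middle by the measured pose; I saw no contact with the baker and nothing else moved, but no verdict was returned.

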